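Pack the toy boats bow to bow

ROBOT

A 7-joint arm with a two-finger parallel gripper is mounted at the origin on the work surface. World frame = base frame: x ahead of the robot, y to its left, z up, the work surface at z = 0. Lengths are in mm, angles in rad, forces in N, time in s.
With the tool pointing down it reaches from about 400 to 875 mm from the base axis. Payload 4.4 kg.
Tool frame: the origin (TCP) lies between the finger pads; the fingertips stand 17 mm ahead of it and the grasp point (between the pads) lies 2 mm behind it; z points along the fingers, y is the line along which they close (so a half turn about z gives the same grasp; the last joint's range is limited). The gripper opens to 85 mm and grips with 20 to 120 N. Pads are 22 mm wide; open, the fingers measure 114 mm over their backs; the gripper's body (76 mm by 85 mm) begins 54 mm behind the grasp point. The pads swing forward as they close: fully open they stand 13 mm farther back than shut.
Start: joints at [1.27, 0.628, 0.038, 1.517, -0.027, 0.996, -0.02], TCP at [151.249, -632.172, 228.013] pointing down, gripper open.
Joint ranges: [-3.06, 3.06], [-0.37, 2.12], [-1.25, 1.32], [0.18, 2.47], [-1.1, 4.24], [0.23, 1.98], [-2.94, 2.94]. Speed limits (rad/s): [2.57, 2.57, 3.14, 3.14, 3.14, 3.14, 3.14].

INTERFACE

Orientations are given as [roll, pitch, yaw] about the fixed x, y, z axes, in that order (R = Rz(yaw) Ry(pitch) Rx(roll)).
In Python, from cell import sensors, get_image, ctrl gives the robot as it stands.
- The arm moves only by the tool send_rows, never from a script. Its argument "series" is a list of rows, each a list of 3 entries, a list of its own where there are three numbers: the finger opening in mm, from 0 to 85.4, then the shift along the world's x, y, z in units of 60 mm (1.0 is 60 mm), then the turn, a rotation vector about the world's x, y, z in units of 5 degrees (1.0 is 5 degrees). A call has 1 to 8 rows; each row shifts and turns the commanded pose from where the row before left it; what a row does not reach is not made up. A row lasts 1/8 s, in which the tool goes at most 62.5 mm and 10.7 degrees, less where a joint would pass 70% of its speed; a pose out of reach is approached as far as the arm can. A call is refused whole if a number of a shift passes 1 or a number of a turn 1, either way. A call with a gripper value outside its range is refused whole. The fingers move at their own pace and stop on an object; the grip force is fixed at half the most. Time passes only in rows, so rows that do not move let the fingers close. It gives the time, the measured TCP pose, the force, the opening and the grip force at its end, in the units of the state.
- sensors.read_state(): the state, without advancing time (a new reading comes with each control period).
- get_image(name): name is "scene" or "side" or "wrist"; returns a dict with "img" (480x640x3 uint8, red, green, blue), "depth" (480x640 float32, mm along the optical axis (not along the pixel's ray), 0 where there is no reading), "vfov" (degrees; the focal length in pixels is half the picture's height over the tangent of half this angle, whatever the lens; pixels are square), "cx", "cy" (the principal point, pixels), "world_to_cam" (4x4, takes a point from world to camera coordinates). Camera axes: x right, y down, z forward; pixel columns grow to the right and rows downward; lengths in mm; the calibration is good to about 2 mm. A picture is of the moment at which its call begins.
- ctrl.finish_job(): hands the job in; it is judged then, once.
The state is a dict: "clock": time; "qpos": joint angles; "qd": joint speeds; "tau": joint torques, N m; "eef_pos": TCP position; "tool_rot": TCP orientation; "force": force on the tool from outside, world axes, zero at the start; "torque": the same for the moment, N m; "width": finger opening in mm; "gripper_force": force on a finger pad.
Only numpy, scipy, OpenCV 4.12 (cv2) and the standard library are available. Lean on these libraries where they do the work, as an engineer would, in place of code of your own. Each camera call takes 0.05 s, during which the arm holds its last target. There are 200 camera calls.

TASK

Put the two loose wooden toy boats away in the two empty recesses of the wooden tray, one in each, upright and flat on the recess floor, with their bows pointing the same way as the boat already packed there. Leave the packed boat and all the other things on the console where they are.

Things in the scene. Friction and masses are not known exactly. Their poses are not given: they have to be found in the camera images.
- tray: fixed wooden board 134 (x) x 240 (y) x 14 mm high, lying flat, with three equal rectangular recesses side by side along its y, 78 mm apart, each 104 mm (x) x 54 mm (y) and 8 mm deep (their floor 6 mm above the console). Origin: centre of the underside. Its x is the direction in which the bow of the boat already packed points
- tray_hole0 (a point): recess that already holds a boat (tray y = +78 mm): centre of its mouth, level with the board top, axes as the tray
- tray_hole1 (a point): middle recess, empty: centre of its mouth, axes as the tray
- tray_hole2 (a point): far-end recess (tray y = -78 mm), empty: centre of its mouth, axes as the tray
- boat_packed: plain wooden toy boat, about 60 g: hull 38 mm wide, 28 high, 84 long from flat stern (x = -42 mm) to pointed bow (x = +42); sides parallel up to x = +23, grip across y at x = -9. On deck near the stern a cabin 28 x 24 x 14 mm (x = -35 to -7) and a funnel, top 54 mm up. Origin: underside, mid-length; x to the bow, z up. This one is already packed in its recess and shows the direction
- boat_a: plain wooden toy boat, about 60 g: hull 38 mm wide, 28 high, 84 long from flat stern (x = -42 mm) to pointed bow (x = +42); sides parallel up to x = +23, grip across y at x = -9. On deck near the stern a cabin 28 x 24 x 14 mm (x = -35 to -7) and a funnel, top 54 mm up. Origin: underside, mid-length; x to the bow, z up. Loose on the console, upright, turned some other way
- boat_a_bow (a point): tip of the bow of that boat, 42 mm ahead of its origin and 14 mm above its underside
- boat_b: plain wooden toy boat, about 60 g: hull 38 mm wide, 28 high, 84 long from flat stern (x = -42 mm) to pointed bow (x = +42); sides parallel up to x = +23, grip across y at x = -9. On deck near the stern a cabin 28 x 24 x 14 mm (x = -35 to -7) and a funnel, top 54 mm up. Origin: underside, mid-length; x to the bow, z up. Loose on the console, upright, turned some other way
- boat_b_bow (a point): tip of the bow of that boat, 42 mm ahead of its origin and 14 mm above its underside
- remote: silver remote control, 44 x 165 x 14 mm, long along its y; a bystander, origin at the centre of its underside
- paperweight: blue glass dome paperweight, 68 mm across, 45 mm high; a bystander, origin at the centre of its underside
- spring_clip: grey plastic spring clip, about 72 x 24 mm, 25 mm high; a bystander, origin at the centre of its underside
- coaster: round white ceramic coaster, 96 mm across, 9 mm high; a bystander, origin at the centre of its underside
- dice_box: closed dark wooden dice box, 94 x 134 mm, 55 mm high; a bystander, origin at the centre of its underside
- die_a: white 18 mm die; a bystander, origin at the centre of its underside
- die_b: white 18 mm die; a bystander, origin at the centre of its underside
Mind the look-alikes: they are no part of the job. What is shaped like the boat_packed but orange or turquoise is not meant.

How it is judged:
By the outcome, as a careful person would: the job done as asked, in the order asked, and still so for the second after the job is handed in, with the robot touching nothing.
It also fails if it takes over 56 s, if anything falls off the work surface, if the arm or the gripper's body presses on something with over 40 N, if the wrist force passes 120 N, or if a joint passes its speed limit or range.

## Working session

There is one attempt and no reset: what is moved stays moved. The work goes in short steps, Python scripts to look and compute and a tool call to move; the robot and the scene stay as the last step left them, time stands still between calls to the robot, and variables do not carry over. Pictures are saved under pics/ and viewed, at most 10 in all, crops included, and the job is handed in when it is done.

Besides the shell and the picture viewer there is one more tool, called after "Request:" by a JSON object that holds its "api" and its "payload". send_rows: Moves the arm, as the interface text tells. Its arguments: {"type":"object","properties":{"series":{"type":"array"}},"required":["series"]}

```bash
mkdir -p pics
cat > h.py <<'E'
import numpy as np, cv2, pickle
from cell import sensors, get_image, ctrl
def snap(name, tag):
    d=get_image(name); pickle.dump(d,open(f'pics/{tag}.pkl','wb'))
    cv2.imwrite(f'pics/{tag}.png',d['img'][:,:,::-1]); return d
def cloud(d):
    h,w=d['depth'].shape; f=h/2/np.tan(np.radians(d['vfov'])/2)
    v,u=np.mgrid[:h,:w]; z=d['depth']
    p=np.stack([(u-d['cx'])*z/f,(v-d['cy'])*z/f,z,np.ones_like(z)],-1)
    P=p@np.linalg.inv(d['world_to_cam']).T
    P=P[...,:3]; P[z<=0]=np.nan; return P
E
python3 - <<'E'
from h import *
a=snap('scene','s0');b=snap('side','d0');w=snap('wrist','w0')
cv2.imwrite('pics/both.png',cv2.resize(np.vstack([a['img'],b['img']])[:,:,::-1],None,fx=.62,fy=.62))
print(sensors.read_state())
for d in(a,b,w):print(d['vfov'],d['cx'],d['cy'],np.linalg.inv(d['world_to_cam'])[:3].round(2).tolist())
E
```

```text
{'clock': 0.15, 'qpos': array([ 1.27021352,  0.62913567,  0.0384701 ,  1.51812542, -0.02700901,
        0.99633013, -0.01999175]), 'qd': array([ 0.00122083, -0.00188592,  0.00032091, -0.00131296, -0.00101572,
        0.00120516,  0.00081043]), 'tau': array([ 1.85049066e-03, -5.63797224e+01,  1.22752279e+00, -1.93651235e+01,
        1.10580257e-02,  7.31713255e-03,  1.25119107e-05]), 'eef_pos': array([ 151.12021038, -631.69153129,  227.30357094]), 'tool_rot': array([-3.14011253e+00,  1.24914421e-05,  2.34768887e-01]), 'force': array([-0.60914579,  0.42614629, -0.19417838]), 'torque': array([ 0.06158537, -0.01182181, -0.01467497]), 'gripper_force': 0.0, 'width': 85.27884243832465}
42.959277967364685 331.3445776399816 229.5049588171529 [[0.07, 0.52, -0.85, 1702.13], [1.0, -0.03, 0.06, -91.0], [0.01, -0.85, -0.52, 748.23]]
48.87649898407103 325.9085683282938 236.10309948269625 [[-1.0, -0.02, 0.05, 505.06], [-0.05, 0.65, -0.75, 751.87], [-0.02, -0.76, -0.65, 702.01]]
59.76925191731619 314.29867705672075 240.20505911162851 [[0.23, -0.92, -0.32, 232.79], [-0.97, -0.22, -0.08, -612.03], [-0.0, 0.33, -0.94, 373.1]]
```

View pics/s0.png

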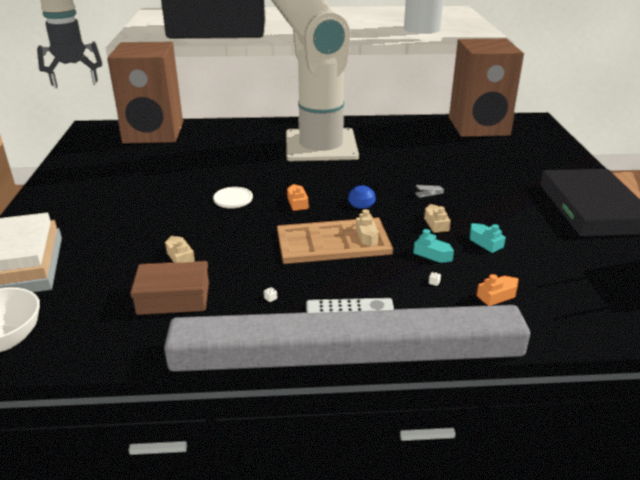

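View pics/d0.png

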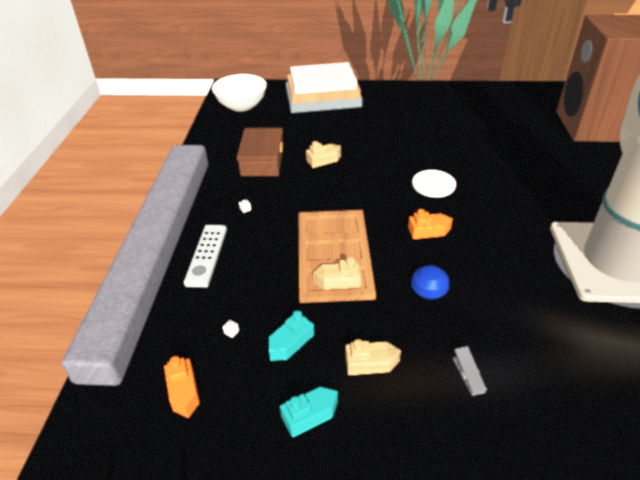

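The scene view shows plain wooden boats at (437,217), (179,249) and packed in the tray at (367,230). The look-alikes are orange at (297,196) and (497,290), and turquoise at (433,247) and (488,236). The two loose plain wooden ones fit the description. I'll confirm them in an enlarged crop and fit their poses.

```bash
cat > fit.py <<'E'
from h import *
from scipy.optimize import least_squares
HULL=np.array([[-42,-19],[23,-19],[42,0],[23,19],[-42,19]],np.float32)
def woodpts(d,c,r=75):
    P=cloud(d); hsv=cv2.cvtColor(d['img'],cv2.COLOR_RGB2HSV)
    m=(hsv[...,0]>8)&(hsv[...,0]<28)&(hsv[...,1]>50)&(hsv[...,1]<190)&(hsv[...,2]>70)
    m&=np.hypot(P[...,0]-c[0],P[...,1]-c[1])<r
    return P[m]
def sd(q):
    return np.array([cv2.pointPolygonTest(HULL,(float(x),float(y)),True) for x,y in q])
def fit(pts,zlo,ztop):
    side=pts[(pts[:,2]>zlo)&(pts[:,2]<ztop-4)]; top=pts[(pts[:,2]>ztop-2.5)&(pts[:,2]<ztop+6)]; high=pts[pts[:,2]>ztop+8]
    def loc(p,X): c,s=np.cos(p[2]),np.sin(p[2]); R=np.array([[c,-s],[s,c]]); return (X[:,:2]-p[:2])@R
    def res(p):
        h=loc(p,high)-[-21,0]
        return np.r_[sd(loc(p,side)),np.minimum(sd(loc(p,top)),0),np.maximum(np.abs(h)-[14,12],0).ravel()]
    best=None; c0=pts[:,:2].mean(0)
    for a in np.arange(0,2*np.pi,np.pi/6):
        r=least_squares(res,[*c0,a],loss='soft_l1',x_scale=[10,10,.2],diff_step=1e-3)
        if best is None or r.cost<best.cost:best=r
    return best.x,best.cost/(len(side)+len(top)),len(side),len(top)
E
cat > m1.py <<'E'
from fit import *
a,b=[pickle.load(open(f'pics/{t}.pkl','rb')) for t in('s0','d0')]
Pa,Pb=cloud(a),cloud(b)
for n,ua,ub in(('A',(437,220),(372,357)),('B',(179,250),(322,156)),('P',(367,235),(335,279))):
    c=np.nanmedian(Pa[ua[1]-3:ua[1]+4,ua[0]-3:ua[0]+4].reshape(-1,3),0);c2=np.nanmedian(Pb[ub[1]-3:ub[1]+4,ub[0]-3:ub[0]+4].reshape(-1,3),0)
    print(n,c.round(),c2.round())
    if n=='P': 
        for d in(a,b):
            p=woodpts(d,c2,50);p=p[p[:,2]>18]
            x,*o=fit(p,18,34);print('  ',x.round(2),o)
        continue
    for ds in((a,),(b,),(a,b)):
        p=np.vstack([woodpts(d,c2) for d in ds])
        x,*o=fit(p,5,28);print('  ',x.round(2),o, np.percentile(p[:,2],[1,50,99]).round())
# tray top outline
for d in(a,b):
    p=woodpts(d,(600,-30),220); t=p[(p[:,2]>10)&(p[:,2]<18)]
    t=t[(np.abs(t[:,0]-np.median(t[:,0]))<130)]
    print('tray',len(t),np.median(t[:,2]),cv2.minAreaRect(t[:,:2].astype(np.float32)),t.min(0).round(),t.max(0).round())
crop=lambda d,u,v:cv2.resize(d['img'][v-30:v+30,u-40:u+40,::-1],(320,240),interpolation=cv2.INTER_CUBIC)
cv2.imwrite('pics/c1.png',np.vstack([np.hstack([crop(a,437,217),crop(a,179,249)]),np.hstack([crop(b,372,357),crop(b,322,156)])]))
E
python3 m1.py
```

```text
A [507. 241.  28.] [471. 257.  28.]
   [469.43 247.67   3.27] [np.float64(0.5454163289784923), 179, 157] [-2. 25. 54.]
   [469.25 247.37   3.27] [np.float64(0.08663668675750605), 381, 727] [-2. 27. 54.]
   [469.36 247.44   3.27] [np.float64(0.1945693822735507), 560, 884] [-2. 27. 54.]
B [ 611. -332.   35.] [ 581. -320.   25.]
   [ 577.49 -341.77    3.63] [np.float64(0.4283757752373855), 171, 197] [-2. 26. 54.]
   [ 576.85 -342.06    3.64] [np.float64(0.4647314989395912), 232, 215] [-2. 25. 54.]
   [ 577.21 -341.82    3.63] [np.float64(0.45377622437348447), 403, 412] [-2. 26. 54.]
P [564.  71.  32.] [534.  94.  32.]
   [5.3558e+02 7.6460e+01 1.0000e-01] [np.float64(0.4092387064542203), 101, 223]
   [5.3446e+02 7.6150e+01 1.0000e-01] [np.float64(0.16747870768424247), 226, 473]
tray 1837 13.543297943061134 ((543.0473022460938, -1.382781982421875), (143.84910583496094, 240.96864318847656), 5.5256547927856445) [ 464. -126.   10.] [626. 124.  18.]
tray 2966 13.95569012436971 ((541.1823120117188, -2.6000518798828125), (133.46539306640625, 246.49777221679688), 5.174427032470703) [ 465. -126.   10.] [618. 125.  18.]
```

View pics/c1.png

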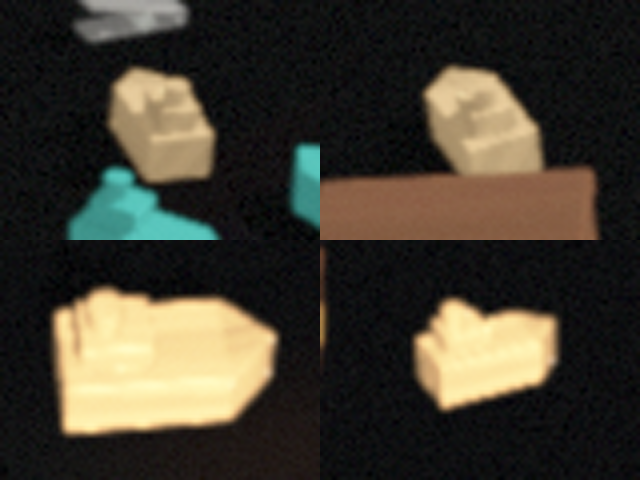

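The crop confirms both candidates: plain wood hull, cabin and funnel, with no orange or turquoise. Left is A at scene (437,217), right is B at scene (179,249). The two views agree on the poses. Next I check the clearance around the fingers and refine the tray fit.

```bash
cat > m2.py <<'E'
from fit import *
a,b=[pickle.load(open(f'pics/{t}.pkl','rb')) for t in('s0','d0')]
Q=np.vstack([cloud(d).reshape(-1,3) for d in(a,b)]); Q=Q[np.isfinite(Q).all(1)]
for n,x,y,t in(('A',469.35,247.45,3.27),('B',577.2,-341.9,3.635)):
    c,s=np.cos(t),np.sin(t); g=np.array([x-9*c,y-9*s]); L=(Q[:,:2]-g)@np.array([[c,-s],[s,c]])
    print(n,'grasp',g.round(1))
    m=(Q[:,2]>7)&(np.abs(L[:,0])<45)&(np.abs(L[:,1])<75)&(np.abs(L[:,1])>24)
    for x0 in range(-45,45,15):
        k=m&(L[:,0]>=x0)&(L[:,0]<x0+15)
        for sg in(-1,1):
            kk=k&(L[:,1]*sg>0)
            if kk.sum()>3: print('  x',x0,'nearest y',sg*np.sort(np.abs(L[kk,1]))[2].round(1),'z',np.percentile(Q[kk,2],95).round())
# tray: fit rect 134x240 to the outline, robustly
R=np.float32([[-67,-120],[67,-120],[67,120],[-67,120]])
for d in(a,b):
    p=woodpts(d,(541.5,-2),150);t=p[(p[:,2]>11)&(p[:,2]<16.5)];c=cv2.convexHull(t[:,:2].astype(np.float32))[:,0]
    def res(q):
        C,S=np.cos(q[2]),np.sin(q[2]);l=(c-q[:2])@np.array([[C,-S],[S,C]])
        return [cv2.pointPolygonTest(R,(float(u),float(v)),True) for u,v in l]
    r=least_squares(res,[541.5,-2,.095],loss='soft_l1',x_scale=[5,5,.05],diff_step=1e-4);x=r.x
    e=np.array([-np.sin(x[2]),np.cos(x[2])]);print('tray',x.round(3),'h1',x[:2].round(1),'h2',(x[:2]-78*e).round(1),'h0',(x[:2]+78*e).round(1),r.cost/len(c))
E
python3 m2.py
```

```text
A grasp [478.3 248.6]
B grasp [ 585.1 -337.6]
tray [ 5.43268e+02 -1.55400e+00  9.80000e-02] h1 [543.3  -1.6] h2 [550.9 -79.2] h0 [535.6  76.1] 1.0091231786189432
tray [ 5.41933e+02 -1.11500e+00  9.90000e-02] h1 [541.9  -1.1] h2 [549.6 -78.7] h0 [534.2  76.5] 0.4601956199929788
```

Nothing lies within finger reach of either boat. Plan:

| Boat | Tool yaw at grasp | Place in | Tool yaw at placing |
|---|---|---|---|
| B | 28.3° | hole2 | 185.6° |
| A | 187.4° | hole1 | 5.6° |

I'll grip high so the fingertips stay above the tray top.

Request:
{"api": "send_rows", "payload": {"series": [[70,[0.8,0.54,-0.1],[0,0,0.37]],[70,[0.8,0.54,-0.1],[0,0,0.37]],[70,[0.8,0.54,-0.1],[0,0,0.37]],[70,[0.8,0.54,-0.1],[0,0,0.37]],[70,[0.8,0.54,-0.1],[0,0,0.37]],[70,[0.8,0.54,-0.1],[0,0,0.37]],[70,[0.8,0.54,-0.1],[0,0,0.37]],[70,[0.8,0.54,-0.1],[0,0,0.37]]]}}

```text
clock: 1.15
eef_pos: [536.5, -371.8, 179.6]
tool_rot: [-3.141, 0.0, 0.494]
force: [0.1, -1.8, -0.1]
width: 69.9
gripper_force: 0.0
```

Request:
{"api": "send_rows", "payload": {"series": [[70,[0.4,0.28,-0.4],[0,0,0]],[70,[0.41,0.29,-0.4],[0,0,0]],[70,[0,0,-0.4],[0,0,0]],[70,[0,0,-0.4],[0,0,0]],[70,[0,0,-0.4],[0,0,0]],[70,[0,0,-0.3],[0,0,0]],[70,[0,0,-0.22],[0,0,0]],[70,[0,0,0],[0,0,0]]]}}

```text
clock: 2.15
eef_pos: [583.2, -338.5, 27.9]
tool_rot: [-3.14, 0.001, 0.493]
force: [0.5, -0.8, -0.3]
width: 70.2
gripper_force: 0.0
```

Close on the boat.

Request:
{"api": "send_rows", "payload": {"series": [[20,[0,0,0],[0,0,0]],[20,[0,0,0],[0,0,0]],[20,[0,0,0],[0,0,0]],[20,[0,0,0],[0,0,0]],[20,[0,0,0],[0,0,0]],[20,[0,0,0],[0,0,0]]]}}

```text
clock: 2.9
eef_pos: [584.3, -339.0, 29.9]
tool_rot: [3.141, -0.001, 0.493]
force: [-0.9, 1.2, 6.4]
width: 21.6
gripper_force: 58.8
```

```bash
cat > tip.py <<'E'
from h import *
import sys
d=snap('side',sys.argv[1]); s=sensors.read_state(); g=s['eef_pos'];t=s['tool_rot'][2]
print(g.round(1),s['width'],s['gripper_force'])
P=cloud(d).reshape(-1,3);C=d['img'].reshape(-1,3).astype(int);k=np.isfinite(P).all(1);P=P[k];C=C[k]
L=(P[:,:2]-g[:2])@np.array([[np.cos(t),-np.sin(t)],[np.sin(t),np.cos(t)]])
m=(np.abs(L[:,0])<15)&(np.abs(L[:,1])>21)&(np.abs(L[:,1])<50)&(P[:,2]>4)
print(m.sum(),'lowest finger z rel TCP',np.sort(P[m,2]-g[2])[:12].round(1)); 
x,y=[int(v) for v in (sys.argv[2:4] or (322,156))]
cv2.imwrite(f'pics/{sys.argv[1]}c.png',cv2.resize(d['img'][max(0,y-70):y+50,max(0,x-80):x+80,::-1],(640,480),interpolation=cv2.INTER_CUBIC))
E
python3 tip.py g1
```

```text
[ 584.3 -339.    29.9] 21.553727597779528 58.84842395782471
1568 lowest finger z rel TCP [-23.9 -20.4 -16.6 -11.4  -8.2  -7.5  -3.7  -3.    1.6  11.5  11.5  11.9]
```

View pics/g1c.png

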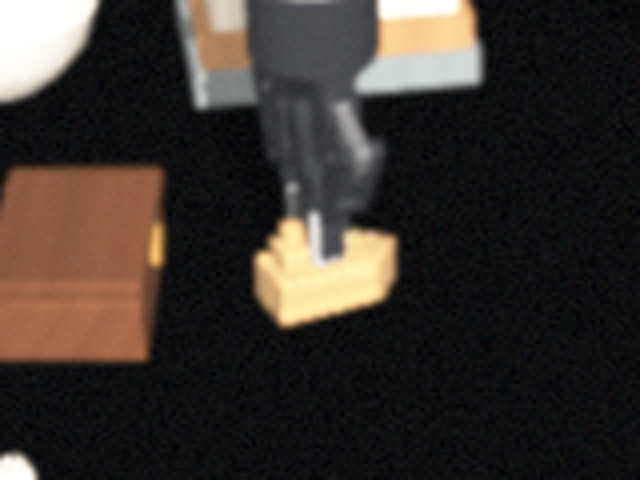

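The picture shows the fingers riding on the deck, gripping the cabin (width 21.6) rather than the hull. I'll find where the tips really are, then regrip lower.

```bash
cat > t2.py <<'E'
from h import *
d=pickle.load(open('pics/g1.pkl','rb')); P=cloud(d)
hsv=cv2.cvtColor(d['img'],cv2.COLOR_RGB2HSV)
for v in range(140,162,2):
    print(v,[(u,*P[v,u].round(0).astype(int).tolist(),int(hsv[v,u,1]),int(hsv[v,u,2])) for u in range(314,332,3)])
E
python3 t2.py
```

```text
140 [(314, 601, -346, 53, 78, 154), (317, 594, -348, 52, 59, 103), (320, 585, -321, 68, 5, 213), (323, 577, -300, 80, 19, 66), (326, 571, -321, 68, 21, 62), (329, 570, -436, 0, 6, 40)]
142 [(314, 600, -331, 56, 92, 249), (317, 594, -349, 45, 110, 213), (320, 585, -320, 63, 6, 225), (323, 578, -318, 64, 15, 83), (326, 571, -319, 63, 23, 77), (329, 570, -427, 0, 24, 75)]
144 [(314, 600, -326, 54, 83, 253), (317, 593, -329, 52, 103, 240), (320, 585, -323, 56, 5, 226), (323, 578, -315, 61, 14, 93), (326, 571, -319, 58, 15, 85), (329, 567, -372, 27, 82, 219)]
146 [(314, 600, -324, 50, 84, 253), (317, 593, -328, 47, 98, 246), (320, 585, -318, 53, 8, 226), (323, 578, -315, 55, 8, 93), (326, 571, -322, 51, 15, 84), (329, 566, -360, 28, 80, 245)]
148 [(314, 600, -330, 41, 87, 253), (317, 593, -326, 43, 84, 253), (320, 585, -322, 46, 12, 231), (323, 578, -315, 50, 8, 91), (326, 571, -322, 46, 13, 80), (329, 566, -351, 28, 83, 243)]
150 [(314, 599, -316, 44, 71, 254), (317, 593, -322, 40, 80, 254), (320, 585, -316, 44, 20, 235), (323, 578, -320, 42, 11, 139), (326, 571, -320, 41, 30, 179), (329
[... 280 characters left out ...]
52), (320, 586, -327, 26, 83, 253), (323, 579, -323, 29, 82, 253), (326, 572, -326, 27, 73, 254), (329, 565, -329, 25, 73, 254)]
156 [(314, 599, -311, 30, 79, 254), (317, 593, -315, 28, 73, 254), (320, 586, -319, 25, 78, 254), (323, 579, -318, 26, 79, 254), (326, 572, -323, 23, 84, 253), (329, 565, -327, 20, 88, 252)]
158 [(314, 599, -310, 26, 83, 253), (317, 593, -314, 23, 88, 253), (320, 586, -317, 21, 87, 252), (323, 579, -320, 19, 88, 252), (326, 572, -326, 16, 89, 252), (329, 565, -328, 15, 86, 252)]
160 [(314, 600, -312, 19, 88, 252), (317, 593, -312, 19, 89, 252), (320, 586, -320, 14, 87, 252), (323, 579, -321, 13, 86, 253), (326, 572, -322, 13, 82, 254), (329, 565, -329, 8, 78, 254)]
```

Request:
{"api": "send_rows", "payload": {"series": [[60,[0,0,0],[0,0,0]],[60,[0,0,0],[0,0,0]],[60,[0,0,0],[0,0,0]],[60,[0,0,0],[0,0,0]],[60,[0,0,-0.08],[0,0,0]],[60,[0,0,-0.08],[0,0,0]],[60,[0,0,0],[0,0,0]]]}}

```text
clock: 3.82
eef_pos: [583.3, -338.5, 18.5]
tool_rot: [-3.14, 0.001, 0.493]
force: [0.5, 0.3, 0.2]
width: 59.7
gripper_force: 0.0
```

```bash
cat > t3.py <<'E'
from fit import *
import sys
d=snap('side',sys.argv[1]); s=sensors.read_state(); g=s['eef_pos'];t=s['tool_rot'][2]
print(g.round(1),s['width'],s['force'].round(1))
P=cloud(d);hsv=cv2.cvtColor(d['img'],cv2.COLOR_RGB2HSV)
k=np.isfinite(P).all(2)&(hsv[...,1]<40)&(hsv[...,2]>55)
for nm,kk in(('grey',k),('wood',np.isfinite(P).all(2)&(hsv[...,1]>60)&(hsv[...,2]>90))):
    p=P[kk];L=(p[:,:2]-g[:2])@np.array([[np.cos(t),-np.sin(t)],[np.sin(t),np.cos(t)]])
    m=(np.abs(L[:,0])<16)&(np.abs(L[:,1])<65)&(p[:,2]<90)&(p[:,2]>3)
    L=L[m];z=p[m,2]
    for lo in range(-60,61,10):
        q=(L[:,1]>=lo)&(L[:,1]<lo+10)
        if q.sum()>3: print(nm,lo,q.sum(),'z low',np.sort(z[q])[:4].round(0),'z hi',z[q].max().round())
E
python3 t3.py g2
python3 - <<'E'
import cv2;i=cv2.imread('pics/g2.png');cv2.imwrite('pics/g2c.png',cv2.resize(i[86:206,242:402],(640,480),interpolation=cv2.INTER_CUBIC))
E
```

```text
[ 583.6 -338.6   18.8] 59.71917741076164 [-0.1  0.7  1. ]
grey -60 6 z low [78. 82. 82. 85.] z hi 89.0
grey -40 63 z low [38. 41. 43. 44.] z hi 77.0
grey -30 20 z low [46. 48. 51. 52.] z hi 90.0
grey 30 64 z low [29. 29. 29. 32.] z hi 90.0
grey 40 61 z low [34. 34. 37. 38.] z hi 86.0
grey 50 41 z low [74. 75. 76. 76.] z hi 90.0
grey 60 18 z low [75. 78. 79. 81.] z hi 90.0
wood -40 12 z low [29. 31. 32. 33.] z hi 42.0
wood -10 10 z low [39. 41. 41. 42.] z hi 55.0
wood 0 36 z low [25. 26. 27. 28.] z hi 54.0
wood 10 88 z low [3. 4. 4. 5.] z hi 43.0
wood 20 7 z low [ 3.  9. 19. 28.] z hi 62.0
wood 40 5 z low [34. 44. 48. 48.] z hi 52.0
```

View pics/g2c.png

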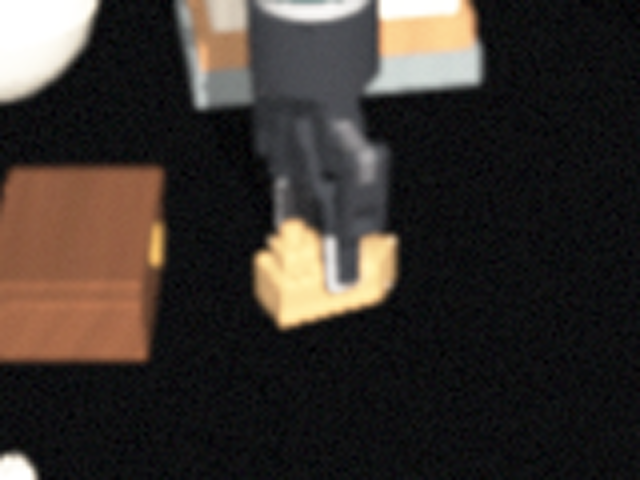

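The tips measure about 9 mm behind the TCP at 60 mm opening, so they sit higher than the text says. I'll go down about 11 mm and close again.

Request:
{"api": "send_rows", "payload": {"series": [[60,[0.02,0.01,-0.09],[0,0,0]],[60,[0,0,-0.09],[0,0,0]],[60,[0,0,0],[0,0,0]],[30,[0,0,0],[0,0,0]],[30,[0,0,0],[0,0,0]],[30,[0,0,0],[0,0,0]],[30,[0,0,0],[0,0,0]]]}}

```text
clock: 4.75
eef_pos: [585.3, -338.3, 8.8]
tool_rot: [3.141, -0.0, 0.493]
force: [-0.7, -0.1, 2.6]
width: 36.9
gripper_force: 61.0
```

```bash
python3 t3.py g3
```

```text
[ 585.3 -338.4    8.8] 36.52491669668708 [-0.1  0.7  2.6]
grey -50 10 z low [71. 75. 77. 79.] z hi 89.0
grey -30 23 z low [49. 49. 49. 50.] z hi 85.0
grey -20 31 z low [48. 52. 54. 57.] z hi 88.0
grey 10 6 z low [80. 82. 83. 83.] z hi 86.0
grey 20 95 z low [16. 19. 20. 20.] z hi 89.0
grey 30 32 z low [26. 27. 30. 31.] z hi 71.0
grey 40 38 z low [61. 62. 63. 64.] z hi 90.0
grey 50 55 z low [65. 66. 67. 67.] z hi 90.0
wood -30 5 z low [45. 47. 47. 47.] z hi 48.0
wood -20 6 z low [42. 43. 43. 45.] z hi 49.0
wood -10 6 z low [40. 40. 43. 44.] z hi 55.0
wood 0 27 z low [28. 30. 30. 33.] z hi 55.0
wood 10 58 z low [4. 4. 4. 4.] z hi 62.0
wood 20 25 z low [4. 4. 5. 6.] z hi 65.0
wood 40 5 z low [61. 62. 63. 63.] z hi 65.0
```

Request:
{"api": "send_rows", "payload": {"series": [[30,[0,0,0.4],[0,0,0]],[30,[0,0,0.6],[0,0,1]],[30,[0,0,0.6],[0,0,1]],[30,[0,0.3,0.4],[0,0,1]],[30,[0,0.3,0],[0,0,1]],[30,[0,0.3,0],[0,0,1]],[30,[0,0.3,0],[0,0,1]],[30,[0,0.3,0],[0,0,1]]]}}

```text
clock: 5.8
eef_pos: [584.5, -247.5, 128.0]
tool_rot: [-3.141, 0.0, 1.107]
force: [0.4, 0.0, -1.3]
width: 36.6
gripper_force: 60.7
```

Request:
{"api": "send_rows", "payload": {"series": [[30,[-0.1,0.3,0],[0,0,1]],[30,[-0.1,0.3,0],[0,0,1]],[30,[-0.1,0.3,0],[0,0,1]],[30,[-0.1,0.3,0],[0,0,1]],[30,[-0.1,0.3,0],[0,0,1]],[30,[-0.1,0.3,0],[0,0,1]],[30,[-0.1,0.3,0],[0,0,1]],[30,[0,0.3,0],[0,0,1]]]}}

```text
clock: 6.8
eef_pos: [542.5, -103.1, 128.5]
tool_rot: [-3.141, 0.0, 1.808]
force: [-0.1, -0.4, -1.0]
width: 36.3
gripper_force: 60.7
```

Request:
{"api": "send_rows", "payload": {"series": [[30,[0,0.1,0],[0,0,1]],[30,[0,0.1,0],[0,0,1]],[30,[0,0.1,0],[0,0,1]],[30,[0,0.1,0],[0,0,1]],[30,[0,0,0],[0,0,1]],[30,[0,0,0],[0,0,1]],[30,[0,0,0],[0,0,1]],[30,[0,0,0],[0,0,1]]]}}

```text
clock: 7.8
eef_pos: [543.4, -79.6, 128.5]
tool_rot: [3.141, 0.0, 2.506]
force: [-0.2, -0.2, -1.0]
width: 36.3
gripper_force: 60.8
```

Request:
{"api": "send_rows", "payload": {"series": [[30,[0,0,0],[0,0,1]],[30,[0,0,0],[0,0,1]],[30,[0,0,0],[0,0,1]],[30,[0,0,0],[0,0,1]],[30,[0,0,0],[0,0,1]],[30,[0,0,0],[0,0,1]],[30,[0,0,0],[0,0,1]],[30,[0,0,0],[0,0,1]]]}}

```text
clock: 8.8
eef_pos: [543.4, -79.7, 128.5]
tool_rot: [-3.141, 0.001, -3.08]
force: [-0.3, -0.3, -1.3]
width: 36.7
gripper_force: 60.8
```

Request:
{"api": "send_rows", "payload": {"series": [[30,[-0.04,0,-0.3],[0,0,0.42]],[30,[0,0,-0.4],[0,0,0]],[30,[0,0,0],[0,0,0]]]}}

```text
clock: 9.18
eef_pos: [538.7, -80.1, 84.2]
tool_rot: [3.141, -0.005, -3.047]
force: [0.2, 0.3, -0.5]
width: 36.7
gripper_force: 60.6
```

```bash
cat > held.py <<'E'
from fit import *
import sys
s=sensors.read_state();g=s['eef_pos'];print(g.round(1),s['tool_rot'].round(3),s['force'].round(1))
a,b=snap('scene','hs'+sys.argv[1]),snap('side','hd'+sys.argv[1])
h=g[2]-float(sys.argv[2])
for ds in((a,),(b,),(a,b)):
    p=np.vstack([woodpts(d,g[:2],70) for d in ds]);p[:,2]-=h;p=p[(p[:,2]>-6)&(p[:,2]<60)]
    x,*o=fit(p,3,28);print(x.round(2),o,np.percentile(p[:,2],[1,5,95,99]).round(1))
E
python3 held.py 1 8.8
```

```text
[538.7 -80.1  84.2] [ 3.141 -0.005 -3.047] [ 0.2  0.3 -0.5]
[ 5.5014e+02 -7.9500e+01  8.0000e-02] [np.float64(0.8041811106399543), 155, 228] [ 0.9  4.7 50.3 54.6]
[ 5.5015e+02 -7.9700e+01  8.0000e-02] [np.float64(0.47870775616107336), 314, 284] [ 2.   4.2 43.7 55.6]
[ 5.5013e+02 -7.9660e+01  8.0000e-02] [np.float64(0.6062117678033361), 469, 512] [ 1.3  4.3 46.5 54.8]
```

Held boat pose matches hole2 in both views. Lower it.

Request:
{"api": "send_rows", "payload": {"series": [[30,[0,0,-0.4],[0,0,0]],[30,[0,0,-0.4],[0,0,0]],[30,[0,0,-0.2],[0,0,0]],[30,[0,0,-0.1],[0,0,0]],[30,[0,0,-0.03],[0,0,0]],[30,[0,0,0],[0,0,0]]]}}

```text
clock: 10.02
eef_pos: [541.1, -80.1, 19.2]
tool_rot: [-3.141, 0.001, -3.048]
force: [-0.3, -0.1, -1.6]
width: 36.4
gripper_force: 60.6
```

Request:
{"api": "send_rows", "payload": {"series": [[30,[0,0,-0.05],[0,0,0]],[30,[0,0,-0.025],[0,0,0]],[30,[0,0,0],[0,0,0]]]}}

```text
clock: 10.4
eef_pos: [540.8, -80.3, 14.7]
tool_rot: [-3.141, 0.0, -3.048]
force: [-1.4, -0.1, 4.9]
width: 36.8
gripper_force: 61.2
```

Floor contact felt. Release and lift.

Request:
{"api": "send_rows", "payload": {"series": [[52,[0,0,0],[0,0,0]],[52,[0,0,0],[0,0,0]],[52,[0,0,0],[0,0,0]],[52,[0,0,0.2],[0,0,0]],[52,[0,0,0.4],[0,0,0]],[52,[0,0,0.5],[0,0,0]],[52,[0,0,0.5],[0,0,0]],[60,[0,0,0.2],[0,0,0]]]}}

```text
clock: 11.4
eef_pos: [541.6, -80.1, 124.2]
tool_rot: [-3.141, 0.003, -3.048]
force: [0.3, 0.8, 0.3]
width: 60.1
gripper_force: 0.0
```

Request:
{"api": "send_rows", "payload": {"series": [[60,[-0.15,0.78,0],[0,0,0.06]],[60,[-0.15,0.78,0],[0,0,0.06]],[60,[-0.15,0.78,0],[0,0,0.06]],[60,[-0.15,0.78,0],[0,0,0.06]],[60,[-0.15,0.78,0],[0,0,0.06]],[60,[-0.15,0.78,0],[0,0,0.06]],[60,[-0.15,0.78,0],[0,0,0.04]],[60,[0,0,0],[0,0,0]]]}}

```text
clock: 12.4
eef_pos: [475.9, 252.7, 122.5]
tool_rot: [3.138, 0.0, -3.006]
force: [1.0, -1.0, -0.6]
width: 60.0
gripper_force: 0.0
```

Run:
```python
from fit import *
s=sensors.read_state();print(s['eef_pos'].round(1),s['tool_rot'].round(3))
a,b=snap('scene','s5'),snap('side','d5')
for d in(a,b):
  for n,c,z in(('B in tray',(550,-79),6),('A',(469,247.5),0),('P',(535,76.3),6)):
    p=woodpts(d,c,46 if z else 60);p[:,2]-=z;p=p[(p[:,2]>(11 if z else 3))&(p[:,2]<58)]
    x,*o=fit(p,11 if z else 4,28);print(n,x.round(2),o,np.percentile(p[:,2],99).round(1))
cv2.imwrite('pics/c5.png',np.hstack([cv2.resize(q['img'][v-60:v+60,u-60:u+60,::-1],(400,400)) for q,u,v in((a,335,235),(b,337,250))]))
```

```text
[475.9 252.7 122.5] [ 3.138  0.    -3.006]
B in tray [ 5.5195e+02 -8.0200e+01  8.0000e-02] [np.float64(0.40213324876623685), 98, 230] 54.1
A [469.97 247.58   3.27] [np.float64(0.65401066647543), 184, 161] 54.5
P [5.3482e+02 7.6370e+01 1.1000e-01] [np.float64(0.41609226073283107), 112, 221] 55.1
B in tray [ 5.5098e+02 -7.9890e+01  8.0000e-02] [np.float64(0.24470555593288482), 172, 309] 54.3
A [469.3  247.37   3.27] [np.float64(0.0953396403022996), 407, 728] 54.5
P [534.09  76.17   6.38] [np.float64(0.1675208105751692), 236, 485] 54.7
```

View pics/c5.png

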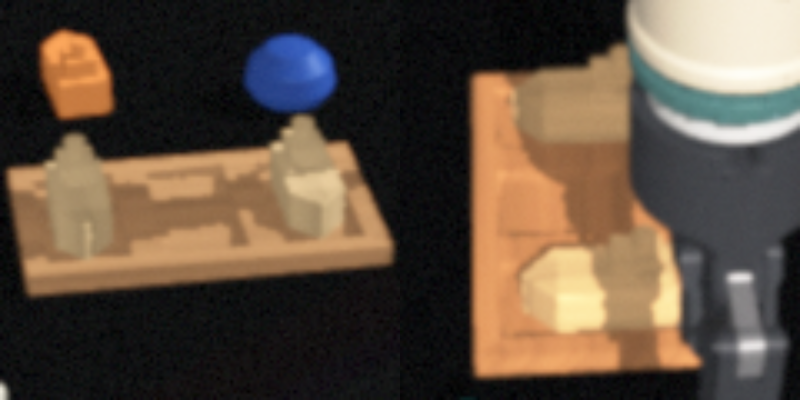

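Boat B sits in hole2 (scene crop left at (80,195)), flat and aligned with the packed boat. Now descend on boat A.

Request:
{"api": "send_rows", "payload": {"series": [[60,[0,0,-0.5],[0,0,0]],[60,[0,0,-0.5],[0,0,0]],[60,[0,0,0],[0,0,0]],[60,[0,0,0],[0,0,0]]]}}

```text
clock: 13.0
eef_pos: [478.2, 246.8, 62.7]
tool_rot: [3.142, 0.0, -3.015]
force: [1.1, 0.2, 0.0]
width: 60.3
gripper_force: 0.0
```

Request:
{"api": "send_rows", "payload": {"series": [[60,[0,0.03,-0.4],[0,0,0]],[60,[0,0,-0.3],[0,0,0]],[60,[0,0,-0.2],[0,0,0]],[60,[0,0,0],[0,0,0]],[30,[0,0,0],[0,0,0]],[30,[0,0,0],[0,0,0]],[30,[0,0,0],[0,0,0]],[30,[0,0,0],[0,0,0]]]}}

```text
clock: 14.0
eef_pos: [478.1, 249.7, 8.9]
tool_rot: [3.141, 0.001, -3.013]
force: [-0.1, -0.6, 5.4]
width: 36.5
gripper_force: 61.4
```

Request:
{"api": "send_rows", "payload": {"series": [[30,[0,0,0.4],[0,0,0]],[30,[0,0,0.6],[0,0,-1]],[30,[0,0,0.6],[0,0,-1]],[30,[0,-0.2,0.4],[0,0,-1]],[30,[0,-0.2,0],[0,0,-1]],[30,[0,-0.2,0],[0,0,-1]],[30,[0,-0.2,0],[0,0,-1]],[30,[0,-0.2,0],[0,0,-1]]]}}

```text
clock: 15.0
eef_pos: [477.5, 188.6, 128.1]
tool_rot: [-3.141, -0.0, 2.656]
force: [-0.0, -0.6, -2.2]
width: 37.0
gripper_force: 60.7
```

Request:
{"api": "send_rows", "payload": {"series": [[30,[0.1,-0.2,0],[0,0,-1]],[30,[0.1,-0.2,0],[0,0,-1]],[30,[0.1,-0.2,0],[0,0,-1]],[30,[0.1,-0.2,0],[0,0,-1]],[30,[0.1,-0.2,0],[0,0,-1]],[30,[0.1,-0.2,0],[0,0,-1]],[30,[0.1,-0.2,0],[0,0,-1]],[30,[0.1,-0.2,0],[0,0,-1]]]}}

```text
clock: 16.0
eef_pos: [525.6, 92.7, 128.1]
tool_rot: [-3.141, -0.0, 1.958]
force: [-0.0, 0.0, -1.1]
width: 36.4
gripper_force: 60.7
```

Request:
{"api": "send_rows", "payload": {"series": [[30,[0.1,-0.2,0],[0,0,-1]],[30,[0,-0.2,0],[0,0,-1]],[30,[0,-0.2,0],[0,0,-1]],[30,[0,-0.2,0],[0,0,-1]],[30,[0,-0.2,0],[0,0,-1]],[30,[0,-0.2,0],[0,0,-1]],[30,[0,-0.2,0],[0,0,-1]],[30,[0,-0.2,0],[0,0,-1]]]}}

```text
clock: 17.0
eef_pos: [531.4, -3.2, 128.1]
tool_rot: [-3.141, -0.0, 1.26]
force: [0.1, 0.1, -0.6]
width: 36.5
gripper_force: 60.7
```

Request:
{"api": "send_rows", "payload": {"series": [[30,[0,0,0],[0,0,-1]],[30,[0,0,0],[0,0,-1]],[30,[0,0,0],[0,0,-1]],[30,[0,0,0],[0,0,-1]],[30,[0,0,0],[0,0,-1]],[30,[0,0,0],[0,0,-1]],[30,[0,0,0],[0,0,-1]],[30,[0,0,0],[0,0,-1]]]}}

```text
clock: 18.0
eef_pos: [531.4, -2.7, 128.1]
tool_rot: [-3.141, 0.0, 0.562]
force: [0.3, 0.0, -0.1]
width: 36.6
gripper_force: 60.7
```

Request:
{"api": "send_rows", "payload": {"series": [[30,[0,0,0],[0,0,-1]],[30,[0,0,0],[0,0,-1]],[30,[0,0,0],[0,0,-1]],[30,[0,0,0],[0,0,-1]],[30,[0,0,0],[0,0,-1]],[30,[0,0,0],[0,0,0]]]}}

```text
clock: 18.75
eef_pos: [531.4, -2.6, 128.0]
tool_rot: [3.142, 0.0, 0.129]
force: [-0.6, -0.6, 0.1]
width: 36.5
gripper_force: 60.7
```

Request:
{"api": "send_rows", "payload": {"series": [[30,[0.035,0,-0.4],[0,0,-0.36]],[30,[0,0,-0.33],[0,0,0]],[30,[0,0,0],[0,0,0]],[30,[0,0,0],[0,0,0]]]}}

```text
clock: 19.25
eef_pos: [534.1, -2.8, 84.8]
tool_rot: [-3.142, -0.001, 0.098]
force: [-0.4, 0.3, -0.3]
width: 36.5
gripper_force: 60.7
```

```bash
sed -i 's/,g\[:2\],70)/,g[:2],55)/' held.py; python3 held.py 2 8.9
```

```text
[534.1  -2.8  84.8] [-3.142e+00 -1.000e-03  9.800e-02] [-0.4  0.3 -0.3]
[ 5.4496e+02 -2.7900e+00  1.3000e-01] [np.float64(0.6542706093747617), 155, 217] [ 0.4  3.9 49.1 54.4]
[544.38  -2.62   6.37] [np.float64(0.3779856353515816), 325, 313] [ 0.8  2.8 41.8 54. ]
[ 5.4458e+02 -2.5400e+00  9.0000e-02] [np.float64(0.493821776777375), 480, 530] [ 0.7  3.1 43.5 54.4]
```

Request:
{"api": "send_rows", "payload": {"series": [[30,[-0.03,0.02,-0.4],[0,0,0]],[30,[0,0,-0.4],[0,0,0]],[30,[0,0,-0.2],[0,0,0]],[30,[0,0,-0.08],[0,0,0]],[30,[0,0,0],[0,0,0]],[30,[0,0,-0.05],[0,0,0]],[30,[0,0,-0.02],[0,0,0]],[30,[0,0,0],[0,0,0]]]}}

```text
clock: 20.35
eef_pos: [532.0, -1.6, 15.5]
tool_rot: [3.142, -0.0, 0.097]
force: [0.2, -0.5, -0.8]
width: 36.5
gripper_force: 60.7
```

Request:
{"api": "send_rows", "payload": {"series": [[30,[0,0,-0.02],[0,0,0]],[30,[0,0,0],[0,0,0]]]}}

```text
clock: 20.6
eef_pos: [532.2, -1.6, 14.9]
tool_rot: [-3.142, -0.001, 0.097]
force: [-0.8, 0.1, 6.5]
width: 36.2
gripper_force: 61.6
```

Contact. Release, lift, and move clear so the view is open.

Request:
{"api": "send_rows", "payload": {"series": [[52,[0,0,0],[0,0,0]],[52,[0,0,0],[0,0,0]],[52,[0,0,0],[0,0,0]],[52,[0,0,0.2],[0,0,0]],[52,[0,0,0.4],[0,0,0]],[52,[0,0,0.6],[0,0,0]],[52,[0,0,0.8],[0,0,0]],[52,[0,0,0.8],[0,0,0]]]}}

```text
clock: 21.6
eef_pos: [531.7, -1.6, 184.3]
tool_rot: [-3.142, -0.0, 0.097]
force: [1.0, 0.5, -0.1]
width: 51.5
gripper_force: 0.0
```

Request:
{"api": "send_rows", "payload": {"series": [[52,[0,-0.8,0.2],[0,0,0]],[52,[0,-0.8,0],[0,0,0]],[52,[0,-0.8,0],[0,0,0]],[52,[0,-0.8,0],[0,0,0]],[52,[0,-0.8,0],[0,0,0]],[52,[0,-0.8,0],[0,0,0]],[52,[0,0,0],[0,0,0]],[52,[0,0,0],[0,0,0]]]}}

```text
clock: 22.6
eef_pos: [531.8, -288.7, 194.4]
tool_rot: [-3.141, -0.0, 0.097]
force: [-0.4, 0.6, -0.4]
width: 52.1
gripper_force: 0.0
```

Run:
```python
from fit import *
a,b=snap('scene','s9'),snap('side','d9')
for d in(a,b):
  for n,c,z in(('B',(551,-79),6),('A',(543,-1.3),6),('P',(535,76.3),6)):
    p=woodpts(d,c,42);L=(p[:,:2]-c)@[-np.sin(.098),np.cos(.098)];p=p[np.abs(L)<32];p[:,2]-=z;p=p[(p[:,2]>11)&(p[:,2]<58)]
    x,*o=fit(p,11,28);t=p[(p[:,2]>24)&(p[:,2]<32)];print(n,x.round(2),o,'deck',np.median(t[:,2]).round(1),'top',np.percentile(p[:,2],99).round(1))
cv2.imwrite('pics/c9.png',np.hstack([cv2.resize(a['img'][120:330,100:540,::-1],(440,280)),cv2.resize(b['img'][100:440,150:510,::-1],(360,280))]))
```

```text
B [ 5.5157e+02 -7.9810e+01  8.0000e-02] [np.float64(0.2852383764023747), 94, 234] deck 27.7 top 54.7
A [ 5.4329e+02 -1.1900e+00  9.0000e-02] [np.float64(0.36211233507616913), 100, 220] deck 27.4 top 53.9
P [5.3462e+02 7.6370e+01 1.1000e-01] [np.float64(0.32497704019689977), 107, 224] deck 27.8 top 54.3
B [550.92 -80.     6.37] [np.float64(0.30271817540221485), 194, 334] deck 28.2 top 54.3
A [ 5.4218e+02 -1.2800e+00  1.0000e-01] [np.float64(0.2408588148404745), 201, 395] deck 28.0 top 54.3
P [533.96  76.22   6.38] [np.float64(0.1482125841699254), 215, 474] deck 27.9 top 54.5
```

View pics/c9.png

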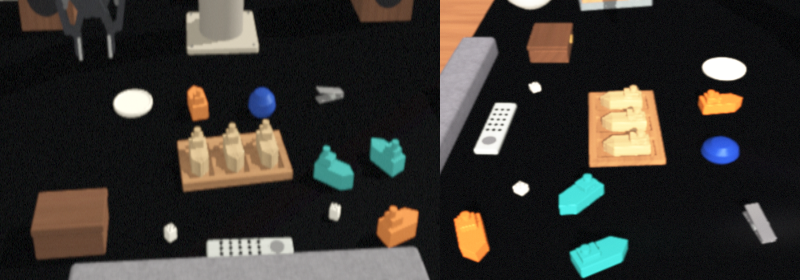

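All three boats sit in the tray (at about (232,150) in the left half), flat, aligned and facing the same way. The bystanders have not moved and the gripper is clear.

```bash
python3 -c "
from cell import ctrl
print(ctrl.finish_job())"
```

```text
the job is handed in; nothing more can be done
None
```

Both loose wooden boats are in the two empty recesses, flat and with their bows the same way as the packed boat; nothing else looked moved in the final pictures, and I handed the job in at about 23 s.

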